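# Take the battery cover off the alarm box

### The arm

A 6-joint arm with a two-finger parallel gripper is mounted at the origin on a cart in front of the work surface, level with it; the furniture and walls round the work are solid. World frame = base frame: x ahead of the robot, y to its left, z up, the work surface at z = 0. Lengths are in m, angles in degrees, forces in N, time in s.
With the tool pointing down it reaches from about 0.25 to 0.725 m from the base axis. Payload 9.7 kg.
Tool frame: the origin (TCP) lies at the very end of the fingers, on their centre line; the grasp point (between the pads) lies 19 mm behind it; z points along the fingers, y is the direction in which the jaws open and shut (so a half turn about z gives the same grasp; the last joint's range is limited). The gripper opens to 85 mm and grips with 20 to 120 N. Pads are 22 mm wide; open, the fingers measure 114 mm over their backs; the gripper's body (76 mm by 85 mm) begins 54 mm behind the grasp point. The pads swing forward as they close: fully open they stand 13 mm farther back than shut.
Start: joints at [76.203, 4.979, 10.078, 95.1, 0, 90], TCP at [0.131, 0.534, 0.231] pointing down, gripper open.
Joint ranges: [-179.16, 179.16], [-48.56, 103.87], [-65.8, 70.77], [-126.05, 130.52], [-82.76, 87.17], [-180, 180]. Speed limits (degrees/s): [127.2, 127.2, 147.25, 180, 180, 180].

### API

Orientations are given as [roll, pitch, yaw] about the fixed x, y, z axes, in that order (R = Rz(yaw) Ry(pitch) Rx(roll)).
In Python, from workcell import bot gives the robot as it stands.
- The arm moves only by the shell command python3 -m pendant 'ROWS' [FORCE]. ROWS is JSON, a list that holds one entry, the list of rows, each a list of 7 numbers: the shift along the tool's x, y, z in cm, then the turn, a rotation vector about the tool's x, y, z in rad, then the opening in per cent of the stroke, from 0 (shut) to 100 (fully open). In form: [[[dx, dy, dz, ax, ay, az, gripper], ...]]. A call has 1 to 5 rows; each row shifts and turns the pose as measured when the row begins, along the tool's axes as they then stand; what a row does not reach is not made up. A row lasts 1/12 s, in which the tool goes at most 41.7 mm and 7.16 degrees, less where a joint would pass 70% of its speed; a pose out of reach is approached as far as the arm can. A call with a gripper value outside its range is refused whole. The fingers move at their own pace and stop on an object; FORCE is the grip in N (left out, the last holds). Time passes only in rows, so rows that do not move let the fingers close. It gives the time, the measured TCP pose, the force and the opening at its end, in the units of the state.
- bot.get_obs(): the state, without advancing time (a new reading comes with each control period).
- bot.camera(name): name is "side" or "top"; returns the picture (384x512x3 uint8, red, green, blue); there is no depth.
- bot.get_calibration(name): a dict with "intrinsics" (3x3 intrinsics, pixels), "pose" (4x4, takes a point from camera to world coordinates). Camera axes: x right, y down, z forward; pixel columns grow to the right and rows downward; lengths in m; the calibration is good to about 2 mm. A picture is of the moment at which its call begins. get_calibration takes no time and is no camera call.
- bot.job_done(): hands the job in, once; it reports no verdict.
Trained networks look in the newest picture that a camera, given by its name, has taken for a name from the list of things; names that differ only in an ending like _2 or _b are one class to them, and where a whole thing is asked for, a point or a joint stands for the part that bears it (a point fixed in the world has none). Each returns a list of dicts, best first, with "confidence" (0 to 1); they miss things now and then, are a little off and sometimes report something else, mostly with a low value. They report only what shows in the picture. A call takes as long as a camera call. They do not tell look-alikes from the thing itself.
- bot.masks_of(camera, thing): "pixels" (384x512 bool, what is visible of it) and "extent" ([left, top, right, bottom] in pixels, round what is visible of it).
- bot.mark_of(camera, thing): "uv" ([column, row] in pixels: a listed point, or the origin of a listed thing).
The state is a dict: "time": time; "q": joint angles; "qd": joint speeds; "joint_efforts": joint torques, N m; "ee_pos": TCP position; "tcp_rot": TCP orientation; "wrist_force": force on the tool from outside, world axes, zero at the start; "torque": the same for the moment, N m; "opening": finger opening in m.
Only numpy, scipy, OpenCV 4.12 (cv2) and the standard library are available. Lean on these libraries where they do the work, as an engineer would, in place of code of your own. Each camera call takes 0.05 s, during which the arm holds its last target. There are 200 camera calls.

### The job

The cells in the temperature alarm box on the bench are due for changing. Squeeze the sprung tab of its battery cover towards the finger bar, gently enough not to break the tab, swing that end of the cover up and draw its tongues out of the box without forcing it, then lay the cover right way up on the middle of the notebook and let go of it; do not drop it, and leave the other things on the bench where they are.

Things in the scene. Friction and masses are not known exactly. Their poses are not given: they have to be found in the camera images.
- alarm_box: flat grey plastic box 136 (x) x 210 (y) x 50 mm high, screwed to the bench by ears that reach 126 mm along y; cannot shift. Origin: middle of its underside, z up; x points to the tab side (away from the robot, within 17 degrees). Top: display and keys at y > 0, battery bay with its cover at y < 0
- bay (a point): middle of the bay (y = -47 mm in the box), at the height of the box top, 50 mm above the bench
- cover: grey battery cover, 80 g, flush in the box top: plate 77 (y) x 4 mm, from x = -46 to +40. Origin: underside of the plate, 46 mm above the bench while in the box; axes as the box's. Sprung tab at its +x end, tongues at its -x end, 1.5 to 2 mm play. A U spring hangs 20 mm below the underside at x = 36 to 51, so laid down it rests on tongues and spring, tilted 9 degrees
- tongues (a point): between the tips of the two rigid tongues at the cover's -x end, 53 mm from its origin, 2 to 5 mm below the plate; they reach 5 mm under the box's rim and catch if lifted straight. With the tab held pressed the +x end swings up about the rim edge (box x = -48, 46 mm up); from about 17 to 25 degrees of tilt the spring is clear of the box and the cover draws off towards its +x and up
- tab: sprung tab at the +x end of the cover, 30 mm wide, as high as the finger bar (14 mm above the box top). Bends about its origin, 18 mm below the plate's underside at cover x = 50. A barb on it, 2 mm under the box top plate, hooks 2.5 mm under a lip. Pressed at the top towards -x: 2 N to start, free at 0.16 rad (6 N, 5 mm), stop at 0.30 rad (9 N, 9 mm); springs back; breaks at 22 N
- tab_face (a point): middle of the tab's outer (+x) face, where it is pressed: 52 mm from the cover's origin in x, 11 mm above the plate's underside (7 mm above the box top). Outside it the box top is flat for 16 mm and then ends
- finger_bar (a point): middle of the inner (-x) face of the rigid finger bar on the cover (36 mm long in y, 6 thick, standing 13 mm up from the plate), the other side of the squeeze: cover x = 12 mm, 11 mm above the plate's underside. It is 40 mm from the tab's face at rest, 32 with the tab home. If one of the two is pressed harder than the other, the cover is shoved against the box
- notebook: dark blue notebook lying on the bench, 208 x 148 x 10 mm, does not shift; origin: middle of its underside
- dropper: small black dropper bottle 25 mm across, 68 mm high, behind the work; bystander
- forceps: steel forceps, 125 mm long, lying behind the work; bystander
- small_bottle: small dark bottle 33 mm across, 59 mm high, behind the work; bystander
Not all that is in view belongs to the job. Of the things shaped like the cover, the grey one is meant.

How it is judged:
By the outcome, as a careful person would: the job done as asked, in the order asked, and still so for the second after the job is handed in, with the robot touching nothing.
It also fails if it takes over 58 s, if anything falls off the work surface, if the arm or the gripper's body presses on something with over 40 N, if the wrist force passes 120 N, or if a joint passes its speed limit or range.

## Working session

There is one attempt and no reset: what is moved stays moved. The work goes in short steps, Python scripts to look and compute and a shell command to move; the robot and the scene stay as the last step left them, time stands still between calls to the robot, and variables do not carry over. Pictures are saved under pics/ and viewed, about 8 in all and at most 12, crops included, and the job is handed in when it is done.

```bash
mkdir -p pics; ls; cat > h.py <<'E'
import numpy as np, cv2
from workcell import bot
from scipy.spatial.transform import Rotation as R
def snap(c,fn,crop=None,s=1):
    im=bot.camera(c)[:,:,::-1]
    if crop: l,t,r,b=crop; im=im[t:b,l:r]
    if s!=1: im=cv2.resize(im,None,fx=s,fy=s,interpolation=cv2.INTER_CUBIC)
    cv2.imwrite('pics/'+fn,im)
def ray(c,uv):
    k=bot.get_calibration(c); K=np.array(k['intrinsics']); P=np.array(k['pose'])
    d=P[:3,:3]@np.linalg.solve(K,[uv[0],uv[1],1]); return P[:3,3],d
def atz(c,uv,z):
    o,d=ray(c,uv); return o+d*(z-o[2])/d[2]
def proj(c,p):
    k=bot.get_calibration(c); K=np.array(k['intrinsics']); P=np.array(k['pose'])
    q=K@(P[:3,:3].T@(np.array(p)-P[:3,3])); return q[:2]/q[2]
def tri(uv1,uv2,c1='top',c2='side'):
    A=np.zeros((3,3));b=np.zeros(3)
    for c,uv in((c1,uv1),(c2,uv2)):
        o,d=ray(c,uv); d=d/np.linalg.norm(d); M=np.eye(3)-np.outer(d,d); A+=M;b+=M@o
    return np.linalg.solve(A,b)
E
python3 - <<'E'
from h import *
np.set_printoptions(precision=4,suppress=True)
t=bot.camera('top')[:,:,::-1]; s=bot.camera('side')[:,:,::-1]
cv2.imwrite('pics/a_top.png',t); cv2.imwrite('pics/a_side.png',s)
for c in('top','side'):
    print(c,np.array(bot.get_calibration(c)['pose'])[:3,3])
    for n in['alarm_box','cover','bay','tab_face','finger_bar','tab','tongues','notebook','dropper','forceps','small_bottle']:
        print(n,[(np.round(m['uv'],1).tolist(),round(m['confidence'],2)) for m in bot.mark_of(c,n)])
o=bot.get_obs();print(o)
E
```

```text
pics
top [0.2238 0.0655 1.61  ]
alarm_box [([226.5, 219.3], 0.78)]
cover [([240.4, 213.9], 0.92), ([154.8, 249.8], 0.87), ([152.9, 197.4], 0.74)]
bay [([237.2, 215.8], 0.87)]
tab_face [([156.2, 233.9], 0.52), ([236.3, 195.0], 0.44), ([168.9, 197.3], 0.41), ([187.2, 174.9], 0.35)]
finger_bar [([158.7, 196.9], 0.9), ([234.7, 209.1], 0.79), ([155.1, 248.6], 0.78), ([195.6, 164.4], 0.63)]
tab [([173.5, 197.2], 0.59), ([232.6, 202.3], 0.58), ([185.5, 173.9], 0.56), ([152.1, 234.7], 0.53)]
tongues [([157.3, 267.4], 0.95), ([140.5, 199.0], 0.91), ([239.9, 230.6], 0.84), ([209.3, 159.1], 0.78)]
notebook [([313.0, 215.7], 0.56)]
dropper [([341.0, 156.2], 0.49)]
forceps [([294.8, 145.9], 0.5)]
small_bottle [([238.0, 152.3], 0.68)]
side [ 0.4547 -0.8636  0.5686]
alarm_box [([236.8, 197.1], 0.7)]
cover [([294.0, 177.6], 0.94), ([198.1, 168.3], 0.56), ([248.9, 162.9], 0.45)]
bay [([240.3, 193.2], 0.56)]
tab_face [([256.0, 187.2], 0.57), ([280.6, 171.7], 0.56), ([213.6, 160.9], 0.56), ([255.2, 162.7], 0.42)]
finger_bar [([290.6, 175.0], 0.84), ([200.6, 159.2], 0.74), ([240.8, 272.3], 0.72), ([252.
[... 188 characters left out ...]
.5], 0.65), ([217.3, 196.1], 0.6), ([181.7, 170.9], 0.51), ([251.2, 160.3], 0.48), ([255.7, 197.2], 0.23)]
notebook [([239.2, 273.2], 0.79)]
dropper [([341.8, 290.2], 0.69)]
forceps [([339.8, 242.2], 0.64)]
small_bottle [([317.0, 205.9], 0.77)]
{'time': 1.2, 'q': array([76.2019,  4.9784, 10.0794, 95.0996, -0.0015, 90.    ]), 'qd': array([-0.0039, -0.0505, -0.0453, -0.0256, -0.047 ,  0.0018]), 'joint_efforts': array([ -0.0035, -52.0103,  46.4856,   0.0019,  -0.0003,   0.    ]), 'ee_pos': array([0.1312, 0.5341, 0.2313]), 'tcp_rot': array([179.9986,   0.0015, 166.2019]), 'wrist_force': array([-0.5199,  0.167 , -0.4531]), 'torque': array([0.0017, 0.047 , 0.0265]), 'opening': 0.08529886239659222}
```

```bash
cd pics; python3 -c "
import cv2,numpy as np
a=cv2.imread('a_top.png');b=cv2.imread('a_side.png');cv2.imwrite('a.png',a)"
```

```text
(no output)
```

View pics/a_top.png

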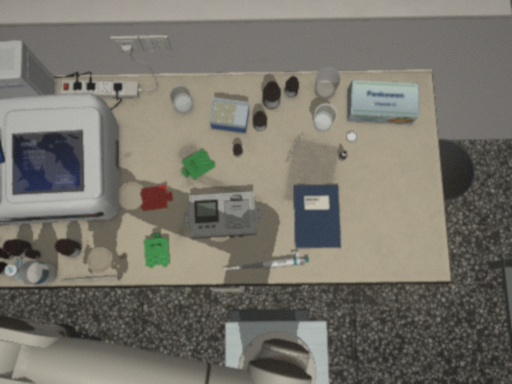

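View pics/a_side.png

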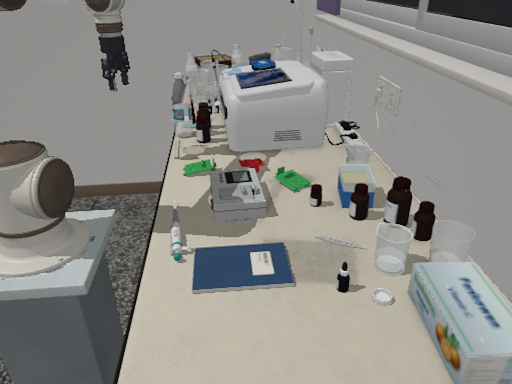

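Cover candidates (top picture): green (155,250), green (198,164), red (154,197), and the grey one in the box at (240,214). The grey one in the box fits the description, so I'll confirm it in an enlarged crop and measure the poses.

```bash
python3 - <<'E'
from h import *
np.set_printoptions(precision=4,suppress=True)
t=cv2.imread('pics/a_top.png');s=cv2.imread('pics/a_side.png')
a=cv2.resize(t[180:250,175:270],None,fx=6,fy=6,interpolation=2)
b=cv2.resize(s[155:225,200:275],None,fx=6,fy=6,interpolation=2)[:420]
im=np.zeros((600,800,3),np.uint8); a=cv2.resize(a,(400,295)); b=cv2.resize(b,(400,373)); im[:295,:400]=a; im[:373,400:]=b
cv2.imwrite('pics/b.png',im[:380])
acc={}
for i in range(3):
  for c in('top','side'):
    if i: bot.camera(c)
    for n in['alarm_box','cover','bay','tab_face','finger_bar','tongues','tab','notebook']:
        for m in bot.mark_of(c,n):
            u,v=m['uv']
            ok={'top':(185<u<262 and 185<v<242),'side':(205<u<268 and 166<v<222)}[c] or n=='notebook'
            if ok: acc.setdefault((n,c),[]).append(m['uv']);break
for n in['alarm_box','cover','bay','tab_face','finger_bar','tongues','tab','notebook']:
    z={'alarm_box':0,'cover':.046,'bay':.05,'tab_face':.057,'finger_bar':.057,'tongues':.0425,'tab':.028,'notebook':0}[n]
    p=[None,None]
    for j,c in enumerate(('top','side')):
        if (n,c) in acc: p[j]=atz(c,np.mean(acc[n,c],0),z)
    print(n,p, tri(np.mean(acc[n,'top'],0),np.mean(acc[n,'side'],0)) if None not in [x if x is None else 1 for x in p] else '')
import itertools
for c,n,z in(('top','alarm_box',.05),('top','notebook',.01),('side','notebook',.01)):
    m=bot.masks_of(c,n)[0]; cn=max(cv2.findContours(m['pixels'].astype(np.uint8),0,2)[0],key=cv2.contourArea)
    w=np.array([atz(c,q[0],z)[:2] for q in cn],np.float32)
    print(c,n,m['confidence'],cv2.minAreaRect(w))
print(bot.get_obs()['time'])
E
```

```text
alarm_box [array([0.4786, 0.163 , 0.    ]), array([0.4855, 0.1821, 0.    ])] [0.4811 0.1627 0.0098]
cover [array([0.4889, 0.1116, 0.046 ]), array([0.4864, 0.1187, 0.046 ])] [0.4872 0.1114 0.0501]
bay [array([0.4803, 0.1144, 0.05  ]), array([0.4914, 0.1175, 0.05  ])] [0.4858 0.1147 0.0504]
tab_face [array([0.5409, 0.1244, 0.057 ]), array([0.539 , 0.1232, 0.057 ])] [0.54   0.1243 0.0566]
finger_bar [array([0.501 , 0.1225, 0.057 ]), array([0.4991, 0.1155, 0.057 ])] [0.5005 0.1225 0.0535]
tongues [array([0.4306, 0.1128, 0.0425]), array([0.4344, 0.1181, 0.0425])] [0.4324 0.113  0.0449]
tab [array([0.5079, 0.1446, 0.028 ]), array([0.54  , 0.1575, 0.028 ])] [0.5234 0.1447 0.0319]
notebook [array([ 0.4883, -0.1343,  0.    ]), array([ 0.4742, -0.1565,  0.    ])] [ 0.4826 -0.1367 -0.0142]
top alarm_box 0.59 ((0.4837290048599243, 0.16449618339538574), (0.14592064917087555, 0.245538130402565), 1.3065617084503174)
top notebook 0.62 ((0.48157742619514465, -0.13790184259414673), (0.21332938969135284, 0.15251262485980988), 0.26587700843811035)
side notebook 0.8 ((0.479420006275177, -0.14644351601600647), (0.15767987072467804, 0.20757144689559937), 89.82247161865234)
3.95
```

View pics/b.png

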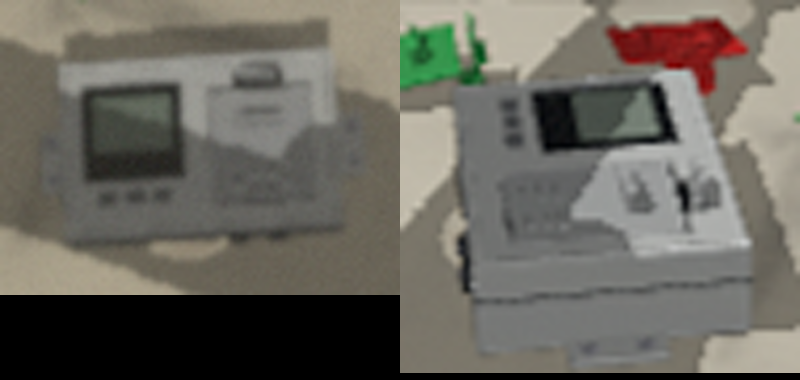

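Confirmed: the grey cover is in the box, right of the display, with its tab at the far (+x) edge. Box yaw is about +3.3° and the cover origin about (0.486, 0.117). Moving above it.

```bash
python3 -m pendant '[[[-3.4,-2.2,0,0,0,0,100],[-3.4,-2.2,0,0,0,0,100],[-3.4,-2.2,0,0,0,0,100],[-3.4,-2.2,0,0,0,0,100],[-3.4,-2.2,0,0,0,0,100]]]' 20; python3 -m pendant '[[[-3.4,-2.2,0,0,0,0,100],[-3.4,-2.2,0,0,0,0,100],[-3.4,-2.2,0,0,0,0,100],[-3.4,-2.2,0,0,0,0,100],[-3.4,-2.2,0,0,0,0,100]]]'; python3 -m pendant '[[[-3.4,-2.2,0,0,0,0,100],[-3.4,-2.2,0,0,0,0,100],[-3.4,-2.2,0,0,0,0,100],[-3.4,-2.2,0,0,0,0,100]]]'
```

```text
time: 4.37
ee_pos: [0.2697, 0.3867, 0.2289]
tcp_rot: [-179.9, -0.1, 166.9]
wrist_force: [0.7, 0.0, 0.2]
opening: 0.0854
time: 4.78
ee_pos: [0.413, 0.2348, 0.2298]
tcp_rot: [179.9, 0.0, 167.0]
wrist_force: [-0.2, 0.2, -0.8]
opening: 0.0859
time: 5.12
ee_pos: [0.5275, 0.1134, 0.2309]
tcp_rot: [179.8, 0.2, 166.9]
wrist_force: [-0.6, 1.0, 0.3]
opening: 0.0855
```

```bash
python3 -m pendant '[[[0,0,0.6,0,0,0.12,60],[0,0,0.6,0,0,0.12,60],[0,0,0.6,0,0,0.12,60],[0,0,0.6,0,0,0.12,60],[0,0,0.6,0,0,0.12,60]]]'; python3 -m pendant '[[[0,0,0.6,0,0,0.12,60],[0,0,0.6,0,0,0.12,60],[0,0,0.6,0,0,0.12,60],[0,0,0.6,0,0,0.12,60],[0,0,0.6,0,0,0.12,60]]]';  python3 -m pendant '[[[0,0,0.6,0,0,0.1,60],[0,0,0,0,0,0,60],[0,0,0,0,0,0,60]]]'
```

```text
time: 5.53
ee_pos: [0.5338, 0.1048, 0.199]
tcp_rot: [179.7, 0.1, 131.4]
wrist_force: [0.3, -0.5, 0.1]
opening: 0.0516
time: 5.95
ee_pos: [0.534, 0.1043, 0.1673]
tcp_rot: [179.7, -0.0, 95.6]
wrist_force: [0.4, 0.2, 0.3]
opening: 0.0511
time: 6.2
ee_pos: [0.5335, 0.1042, 0.1598]
tcp_rot: [179.8, -0.0, 89.4]
wrist_force: [-0.6, 0.8, 1.0]
opening: 0.051
```

```bash
python3 - <<'E'
from h import *
g=cv2.imread('pics/a_top.png',0)[180:250,175:270]
g=cv2.resize(g,None,fx=4,fy=4,interpolation=cv2.INTER_CUBIC)
l=cv2.createLineSegmentDetector().detect(g)[0][:,0]
for a in l:
    p=[atz('top',((a[i]+.5)/4-.5+175,(a[i+1]+.5)/4-.5+180),.05)[:2] for i in(0,2)]
    d=p[1]-p[0]; L=np.linalg.norm(d)
    if L>.05: print(round(L,3),round((np.degrees(np.arctan2(d[1],d[0]))+45)%90-45,2),p[0].round(3),p[1].round(3))
E
```

```text
0.072 2.83 [0.53  0.255] [0.533 0.183]
0.069 3.24 [0.531 0.181] [0.463 0.178]
0.059 -20.17 [0.396 0.234] [0.416 0.289]
0.202 3.03 [0.558 0.07 ] [0.548 0.271]
0.057 3.07 [0.524 0.188] [0.521 0.245]
0.06 2.71 [0.46  0.253] [0.519 0.256]
0.072 2.9 [0.461 0.179] [0.457 0.251]
0.054 0.09 [0.578 0.144] [0.578 0.089]
```

```bash
python3 -m pendant '[[[0.8,-0.7,2,0,0,-0.063,60],[0.8,-0.7,2,0,0,0,60],[0,0,2,0,0,0,60],[0,0,2,0,0,0,60],[0,0,0,0,0,0,60]]]'; python3 - <<'E'
from h import *
snap('side','c.png',(195,120,305,220),7)
o=bot.get_obs();print(o['ee_pos'],o['tcp_rot'],o['wrist_force'],o['q'],proj('side',o['ee_pos']))
for n in('tab_face','finger_bar'):
  for c in('side',): print(n,[(np.round(m['uv'],1).tolist(),round(m['confidence'],2),atz('side',m['uv'],.057).round(4)) for m in bot.mark_of(c,n)])
E
```

```text
time: 6.62
ee_pos: [0.5208, 0.1209, 0.0806]
tcp_rot: [179.5, -0.1, 94.2]
wrist_force: [0.1, -0.4, -0.2]
opening: 0.0512
[0.52147533 0.12098205 0.08268078] [ 1.79391185e+02 -9.50091011e-02  9.42029506e+01] [0.11871027 0.01568475 0.52326184] [ 1.30614645e+01  2.06015899e+00 -9.41936127e+00  7.79042963e+01
  1.17768574e-04  9.88590193e+01] [249.35153809 179.87456815]
tab_face [([254.5, 163.4], 0.62, array([0.5495, 0.2839, 0.057 ])), ([277.0, 171.2], 0.58, array([0.6095, 0.2199, 0.057 ])), ([213.7, 161.5], 0.46, array([0.426 , 0.3144, 0.057 ]))]
finger_bar [([286.8, 175.2], 0.95, array([0.6335, 0.1898, 0.057 ])), ([237.9, 189.3], 0.86, array([0.49  , 0.1199, 0.057 ])), ([201.0, 162.4], 0.64, array([0.3871, 0.3125, 0.057 ])), ([250.3, 158.9], 0.63, array([0.5396, 0.3198, 0.057 ]))]
```

View pics/c.png

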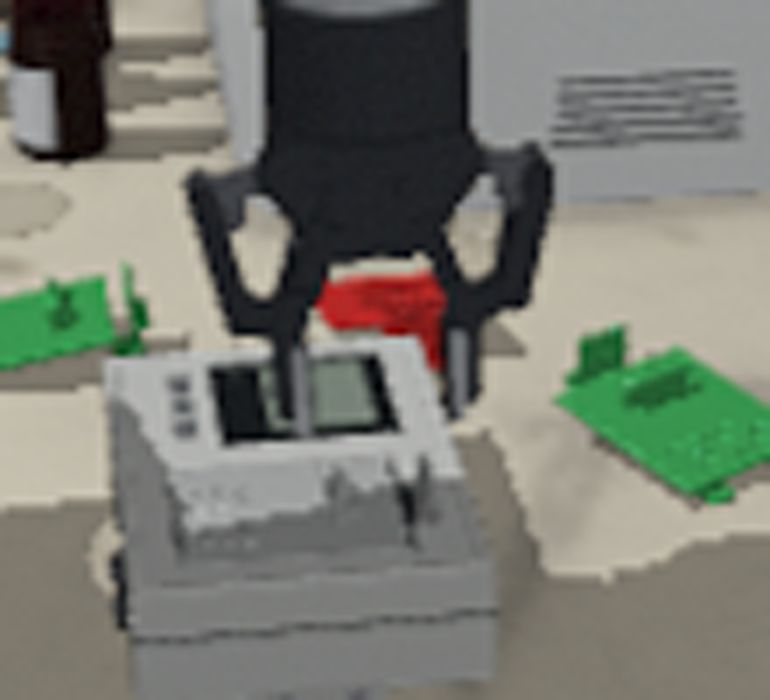

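Side picture: fingertips at crop (303,432) and (458,412) straddle the bar (335,465) and tab (413,485). The tip midpoint matches the projected TCP. Correcting slightly and descending.

```bash
python3 -m pendant '[[[0,-0.2,0.9,0.01,0,0.02,56],[0,0,0.9,0,0,0,56],[0,0,0,0,0,0,56]]]'; python3 - <<'E'
from h import *
o=bot.get_obs();print(o['ee_pos'],o['tcp_rot'],o['wrist_force'],o['opening'])
snap('side','d.png',(205,140,285,210),9)
E
```

```text
time: 7.02
ee_pos: [0.5233, 0.1213, 0.0699]
tcp_rot: [179.5, -0.2, 92.9]
wrist_force: [-0.1, 0.8, 0.2]
opening: 0.0473
[0.52333868 0.1213356  0.06992116] [179.46719128  -0.19923469  92.90395093] [-0.08254944  0.78819893  0.15590233] 0.047336977285128694
```

View pics/d.png

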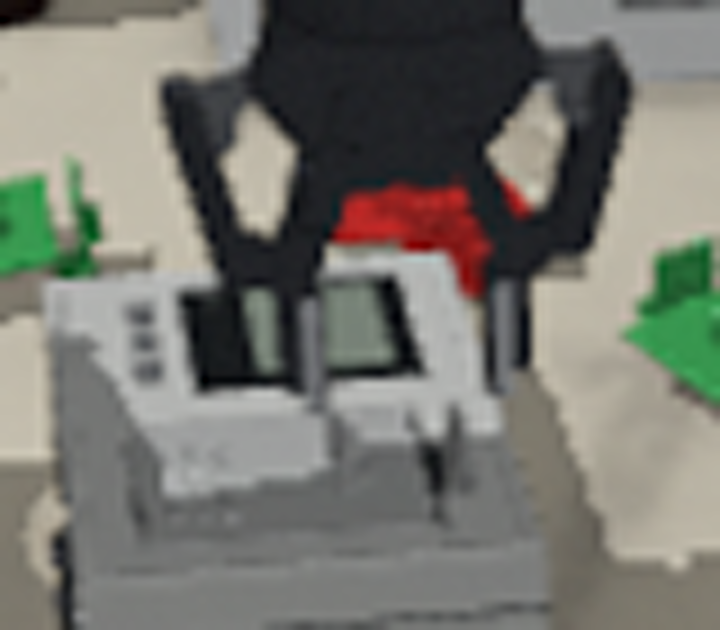

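Tips at (313,405) and (500,390) against the bar/tab span 335–460: about 3 mm too far in +x. Correcting in small steps.

```bash
python3 -m pendant '[[[0,-0.4,0.3,0.005,0,0,56],[0,0,0,0,0,0,56]]]';python3 -m pendant '[[[0,-0.1,0.5,0.005,0,0,56],[0,0,0,0,0,0,56]]]'; python3 - <<'E'
from h import *
o=bot.get_obs();print(o['ee_pos'],o['tcp_rot'],o['wrist_force'],o['opening'])
E
```

```text
time: 7.23
ee_pos: [0.5195, 0.1211, 0.0678]
tcp_rot: [179.7, -0.2, 92.9]
wrist_force: [-0.1, -0.0, -0.1]
opening: 0.0478
time: 7.4
ee_pos: [0.5185, 0.1211, 0.0628]
tcp_rot: [-180.0, -0.2, 92.9]
wrist_force: [-0.4, -0.4, 0.1]
opening: 0.0478
[0.51846484 0.12109275 0.06279558] [-179.99686976   -0.21701332   92.91857651] [-0.35452615 -0.42064075  0.14629227] 0.047811430495267385
```

```bash
python3 -m pendant '[[[0,0,0.4,0,0,0,56],[0,0,0,0,0,0,56]]]';python3 -m pendant '[[[0,0.05,0.3,0,0,0,56],[0,0,0,0,0,0,52]]]'; python3 -m pendant '[[[0,0,0,0,0,0,50],[0,0,0,0,0,0,50]]]'; python3 - <<'E'
from h import *
o=bot.get_obs();print(o['ee_pos'],o['tcp_rot'],o['wrist_force'],o['opening'])
E
```

```text
time: 7.57
ee_pos: [0.5185, 0.1211, 0.0584]
tcp_rot: [-180.0, -0.2, 92.9]
wrist_force: [-0.3, 0.6, -0.6]
opening: 0.0477
time: 7.73
ee_pos: [0.519, 0.1212, 0.055]
tcp_rot: [-180.0, -0.2, 92.9]
wrist_force: [0.6, 0.8, -0.1]
opening: 0.0443
time: 7.9
ee_pos: [0.5193, 0.1212, 0.055]
tcp_rot: [180.0, -0.2, 92.9]
wrist_force: [-0.5, -0.5, 0.0]
opening: 0.0427
[0.5192622  0.12118225 0.05501051] [179.97928285  -0.21591855  92.92773653] [-0.47618407 -0.48030862  0.04168017] 0.04272022776537688
```

Nothing is touching yet. Closing gradually and watching the wrist force.

```bash
python3 -m pendant '[[[0,0,0,0,0,0,48],[0,0,0,0,0,0,48]]]'; python3 -m pendant '[[[0,0,0,0,0,0,46],[0,0,0,0,0,0,46]]]';  python3 -m pendant '[[[0,0,0,0,0,0,45],[0,0,0,0,0,0,45]]]'
```

```text
time: 8.07
ee_pos: [0.5194, 0.1212, 0.0552]
tcp_rot: [180.0, -0.2, 92.9]
wrist_force: [0.1, -0.4, -1.1]
opening: 0.0411
time: 8.23
ee_pos: [0.5191, 0.1212, 0.0554]
tcp_rot: [180.0, -0.2, 92.9]
wrist_force: [0.2, 0.2, -1.2]
opening: 0.0394
time: 8.4
ee_pos: [0.519, 0.1212, 0.0555]
tcp_rot: [180.0, -0.2, 92.9]
wrist_force: [-0.8, -0.6, -0.6]
opening: 0.0385
```

```bash
python3 -m pendant '[[[0,-0.05,0,0,0,0,44],[0,0,0,0,0,0,43.5]]]'; python3 -m pendant '[[[0,-0.05,0,0,0,0,42.5],[0,0,0,0,0,0,42]]]';  python3 -m pendant '[[[0,-0.05,0,0,0,0,41],[0,0,0,0,0,0,41]]]'; python3 - <<'E'
from h import *
o=bot.get_obs();print(o['ee_pos'],o['tcp_rot'],o['wrist_force'],o['torque'])
snap('side','e.png',(215,155,275,200),12)
E
```

```text
time: 8.57
ee_pos: [0.5186, 0.1212, 0.0557]
tcp_rot: [180.0, -0.2, 92.9]
wrist_force: [-1.1, -0.1, 0.7]
opening: 0.0376
time: 8.73
ee_pos: [0.5181, 0.1212, 0.0558]
tcp_rot: [180.0, -0.2, 92.9]
wrist_force: [-0.6, -0.3, 1.4]
opening: 0.0358
time: 8.9
ee_pos: [0.5176, 0.1212, 0.0559]
tcp_rot: [179.9, -0.2, 92.9]
wrist_force: [-0.3, -0.4, 0.9]
opening: 0.0354
[0.51764961 0.12117206 0.05586227] [179.94524163  -0.22726996  92.93241443] [-0.27930345 -0.3857403   0.88636062] [-0.03464771  0.19986096  0.0363155 ]
```

View pics/e.png

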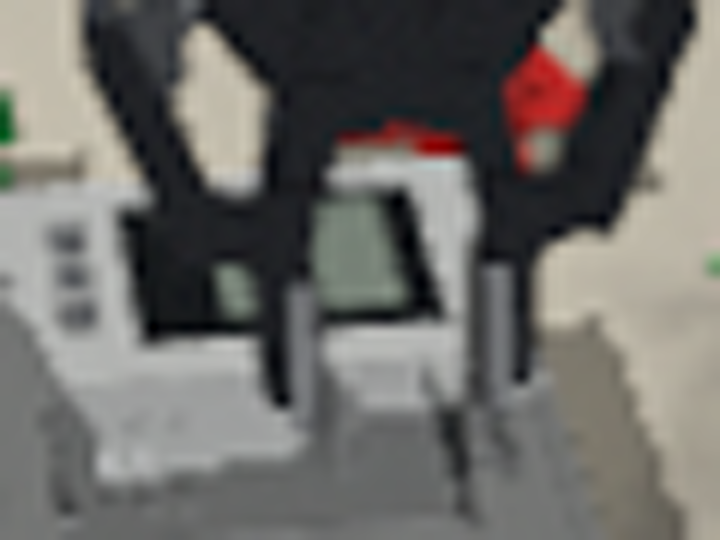

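```bash
python3 -m pendant '[[[0,-0.05,0,0,0,0,40],[0,-0.03,0,0,0,0,39]]]'; python3 -m pendant '[[[0,0,0,0,0,0,38.5],[0,0,0,0,0,0,38.5]]]'; python3 - <<'E'
from h import *
for i in range(4):
  bot.camera('side');o=bot.get_obs();print(o['ee_pos'],o['tcp_rot'],o['wrist_force'],o['torque'],o['opening'])
E
```

```text
time: 9.12
ee_pos: [0.517, 0.1212, 0.056]
tcp_rot: [179.9, -0.2, 92.9]
wrist_force: [-0.1, 0.4, 1.5]
opening: 0.0333
time: 9.28
ee_pos: [0.5168, 0.1211, 0.056]
tcp_rot: [179.9, -0.2, 92.9]
wrist_force: [-0.5, 0.3, 2.0]
opening: 0.033
[0.51685622 0.12112616 0.05606571] [179.93350483  -0.22957453  92.93061299] [-0.66654138 -0.37794512  1.41354776] [-0.06928853  0.34040408  0.00407143] 0.03269541605696326
[0.51682623 0.12114343 0.05601249] [179.93942767  -0.23150096  92.9323053 ] [-0.55553086 -0.02520177  1.45616919] [-0.02307065  0.29046419  0.02270442] 0.03307606746020989
[0.51684762 0.12113854 0.05602285] [179.93602349  -0.22946334  92.93166686] [-0.40590503 -0.44932164  1.55065502] [-0.03544195  0.34648314 -0.00278946] 0.03288687059762043
[0.51683357 0.1211354  0.05601195] [179.93869409  -0.2304181   92.93049587] [-1.42658731 -0.53732933  2.60458618] [0.01522759 0.35821316 0.01675105] 0.03317290633260619
```

```bash
python3 -m pendant '[[[0,-0.06,-0.38,-0.05,0,0,38.5],[0,0,0,0,0,0,38.5]]]'; python3 - <<'E'
from h import *
o=bot.get_obs();print(o['ee_pos'],o['tcp_rot'],o['wrist_force'],o['torque'])
snap('side','f.png',(205,150,285,205),10)
E
```

```text
time: 9.65
ee_pos: [0.5165, 0.121, 0.0591]
tcp_rot: [177.1, -0.2, 92.9]
wrist_force: [0.6, -0.3, 1.2]
opening: 0.0329
[0.51650373 0.1210417  0.05912258] [177.05479597  -0.21645054  92.91941475] [ 0.60948245 -0.2918442   1.18811727] [-0.00841391  0.05064582  0.00042478]
```

View pics/f.png

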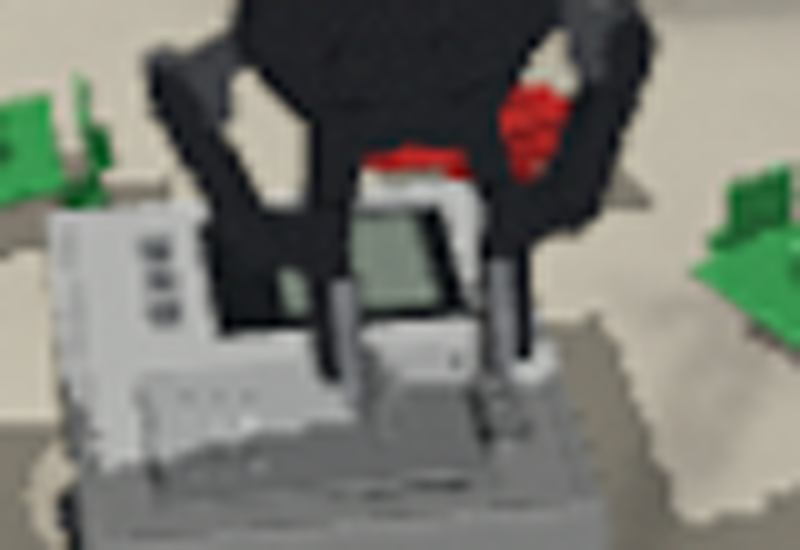

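```bash
python3 -m pendant '[[[0,-0.14,-0.8,-0.1,0,0,38.5],[0,0,0,0,0,0,38.5]]]'; python3 -c "
from h import *
o=bot.get_obs();t=np.radians(180-o['tcp_rot'][0]);print(o['torque'],o['ee_pos'],t, .4403+.0765*np.cos(t)-.01*np.sin(t),.046+.0765*np.sin(t)+.01*np.cos(t))"
```

```text
time: 9.87
ee_pos: [0.5142, 0.1207, 0.0627]
tcp_rot: [171.7, -0.2, 92.9]
wrist_force: [0.1, 0.1, 0.8]
opening: 0.0331
[-0.01811045  0.10256439 -0.00925688] [0.51418792 0.12069323 0.06266222] 0.14442809571794213 0.5145642460268182 0.0669062613125404
```

```bash
python3 -m pendant '[[[0,0,-0.4,0,0,0,38.5],[0,0,0,0,0,0,38.5]]]'; python3 -c "
from h import *
o=bot.get_obs();t=np.radians(180-o['tcp_rot'][0]);print(o['torque'],o['ee_pos'],t, .4403+.0765*np.cos(t)-.01*np.sin(t),.046+.0765*np.sin(t)+.01*np.cos(t))"; python3 -m pendant '[[[0,0,-0.1,0,0,0,38.5],[0,0,0,0,0,0,38.5]]]';python3 - <<'E'
from h import *
o=bot.get_obs();print(o['ee_pos'],o['tcp_rot'],o['wrist_force'],o['torque'])
snap('side','g.png',(205,150,285,205),10)
E
```

```text
time: 10.03
ee_pos: [0.5138, 0.1209, 0.0674]
tcp_rot: [171.8, -0.2, 92.9]
wrist_force: [0.0, -0.1, 0.4]
opening: 0.0334
[0.02672378 0.09818384 0.00238484] [0.51382172 0.12090522 0.06744582] 0.14229267353442124 0.5146087203636174 0.06674762824810865
time: 10.2
ee_pos: [0.5142, 0.1209, 0.0683]
tcp_rot: [172.1, -0.2, 92.9]
wrist_force: [0.1, 0.8, -1.2]
opening: 0.0329
[0.5141543  0.12091189 0.0683214 ] [ 1.72127694e+02 -1.69882295e-01  9.29398655e+01] [ 0.08139324  0.8025072  -1.16828425] [-0.04080753  0.1932925   0.04050157]
```

View pics/g.png

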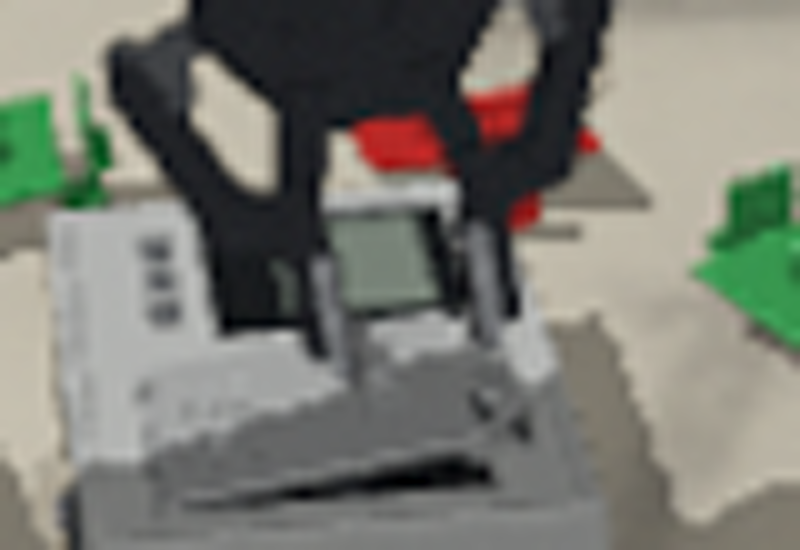

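The cover is hinging up: a black wedge shows under its +x end at (200–490, 490). Continuing to about 21°.

```bash
python3 -m pendant '[[[0,-0.1,-0.65,-0.075,0,0,38.5],[0,0,0,0,0,0,38.5]]]'; python3 -c "
from h import *
o=bot.get_obs();t=np.radians(180-o['tcp_rot'][0]);print(o['torque'],o['ee_pos'],t, .4403+.0765*np.cos(t)-.01*np.sin(t),.046+.0765*np.sin(t)+.01*np.cos(t))"; python3 -m pendant '[[[0,-0.1,-0.65,-0.075,0,0,38.5],[0,0,0,0,0,0,38.5]]]';python3 -c "
from h import *
o=bot.get_obs();t=np.radians(180-o['tcp_rot'][0]);print(o['torque'],o['ee_pos'],t, .4403+.0765*np.cos(t)-.01*np.sin(t),.046+.0765*np.sin(t)+.01*np.cos(t))"
```

```text
time: 10.42
ee_pos: [0.5128, 0.1206, 0.0723]
tcp_rot: [168.1, -0.1, 92.9]
wrist_force: [-0.1, -0.4, 0.2]
opening: 0.0329
[-0.01446065  0.18632049  0.05615087] [0.5128438  0.12062813 0.07227899] 0.20839300261801055 0.5130760160550184 0.0716105737374179
time: 10.58
ee_pos: [0.5107, 0.1204, 0.076]
tcp_rot: [164.0, -0.1, 92.9]
wrist_force: [1.4, 0.1, -0.1]
opening: 0.0328
[-0.01290945  0.20491075  0.01188581] [0.51067626 0.12043215 0.07598507] 0.27861921251524746 0.5110995787271548 0.07665403157918074
```

```bash
python3 -m pendant '[[[0,-0.1,-0.75,-0.08,0,0,38.5],[0,0,0,0,0,0,38.5]]]'; python3 -c "
from h import *
o=bot.get_obs();t=np.radians(180-o['tcp_rot'][0]);print(o['torque'],o['ee_pos'],t, .4403+.0765*np.cos(t)-.01*np.sin(t),.046+.0765*np.sin(t)+.01*np.cos(t))"; python3 -m pendant '[[[0,-0.03,-0.3,-0.025,0,0,38.5],[0,0,0,0,0,0,38.5]]]';python3 -c "
from h import *
o=bot.get_obs();t=np.radians(180-o['tcp_rot'][0]);print(o['torque'],o['ee_pos'],t, .4403+.0765*np.cos(t)-.01*np.sin(t),.046+.0765*np.sin(t)+.01*np.cos(t))
snap('side','i.png',(205,140,285,205),10)"
```

```text
time: 10.75
ee_pos: [0.5084, 0.1204, 0.081]
tcp_rot: [159.7, -0.0, 92.9]
wrist_force: [0.6, -0.8, 0.5]
opening: 0.0325
[-0.04734529  0.23465725  0.01029402] [0.50840941 0.12041071 0.08104152] 0.35368842805898093 0.5086011674984393 0.08187757681825997
time: 10.92
ee_pos: [0.5077, 0.1207, 0.0846]
tcp_rot: [158.6, -0.0, 93.0]
wrist_force: [-0.0, -0.3, -3.5]
opening: 0.033
[-0.10934041  0.50560354 -0.01683966] [0.50773582 0.12069887 0.0845919 ] 0.3742212054977748 0.5078501557521613 0.08327232831282154
```

View pics/i.png

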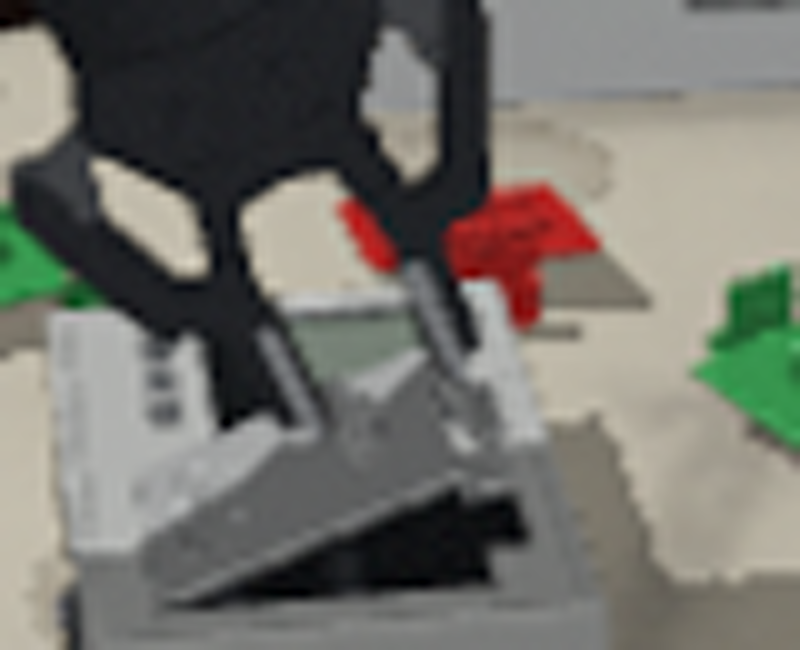

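Cover tilted about 21°, spring clear of the bay. A slight upward pull of 3.5 N shows on the tongues. I'll relax that and draw it along the cover's +x (tool y).

```bash
python3 -m pendant '[[[0,0.2,0.1,0,0,0,38.5],[0,0.3,0,0,0,0,38.5],[0,0,0,0,0,0,38.5]]]'; python3 -m pendant '[[[0,0.4,0,0,0,0,38.5],[0,0,0,0,0,0,38.5]]]';python3 -m pendant '[[[0,0.5,0,0,0,0,38.5],[0,0,0,0,0,0,38.5]]]'
```

```text
time: 11.22
ee_pos: [0.515, 0.1214, 0.0857]
tcp_rot: [159.0, -0.0, 93.0]
wrist_force: [0.6, -0.3, -0.7]
opening: 0.0332
time: 11.38
ee_pos: [0.5199, 0.1216, 0.0871]
tcp_rot: [159.1, -0.0, 92.9]
wrist_force: [0.5, 0.5, -0.4]
opening: 0.0328
time: 11.55
ee_pos: [0.5253, 0.1219, 0.0889]
tcp_rot: [159.1, -0.0, 92.9]
wrist_force: [1.3, 0.3, -0.3]
opening: 0.0331
```

```bash
python3 -m pendant '[[[0,0.8,-0.7,0,0,0,38.5],[0,0.8,-1,0,0,0,38.5],[0,1,-2,0,0,0,38.5],[0,1,-2.5,0,0,0,38.5],[0,0,0,0,0,0,38.5]]]'; python3 -c "
from h import *
o=bot.get_obs();print(o['torque'],o['ee_pos'],o['tcp_rot'])
snap('side','j.png',(175,80,305,210),5)"
```

```text
time: 11.97
ee_pos: [0.5364, 0.1221, 0.1601]
tcp_rot: [159.4, 0.0, 92.9]
wrist_force: [-0.5, 0.4, 0.7]
opening: 0.033
[ 0.01324165  0.27316087 -0.02983328] [0.53640624 0.12206508 0.16006803] [1.59386652e+02 1.21513991e-02 9.29377501e+01]
```

View pics/j.png

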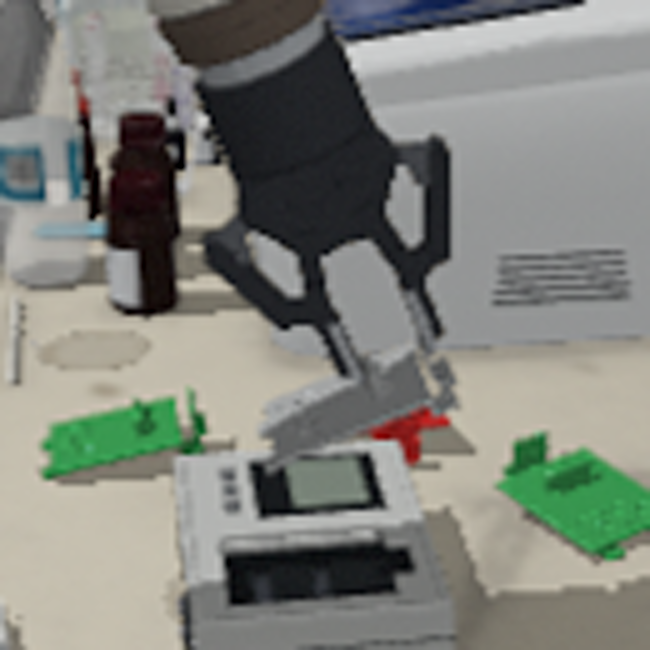

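Cover fully out. Levelling to 9° and carrying it to the notebook.

```bash
python3 -m pendant '[[[-1,0,0,0.05,0,0,38.5],[-2,0,0,0.05,0,0,38.5],[-2.5,-0.5,0,0.05,0,0,38.5],[-2.7,-0.5,0,0.05,0,0,38.5],[-2.7,-0.5,0,0,0,0,38.5]]]'; python3 -m pendant '[[[-2.7,-0.5,0,0,0,0,38.5],[-2.7,-0.5,0,0,0,0,38.5],[-2.7,-0.5,0,0,0,0,38.5],[-2.5,-0.5,0,0,0,0,38.5],[-1.5,0,0,0,0,0,38.5]]]'; python3 -m pendant '[[[-1.5,-0.3,0,0,0,0,38.5],[0,0,0,0,0,0,38.5]]]'
```

```text
time: 12.43
ee_pos: [0.525, 0.0131, 0.1516]
tcp_rot: [171.6, -0.1, 93.4]
wrist_force: [0.6, 0.5, -0.1]
opening: 0.0328
time: 12.85
ee_pos: [0.5095, -0.1158, 0.1427]
tcp_rot: [172.0, -0.2, 93.4]
wrist_force: [0.3, 0.5, -0.6]
opening: 0.0329
time: 13.02
ee_pos: [0.5062, -0.1344, 0.1401]
tcp_rot: [172.1, -0.2, 93.2]
wrist_force: [0.8, -0.2, -0.6]
opening: 0.0329
```

```bash
python3 -m pendant '[[[-0.2,0,2,-0.01,0,0,38.5],[0,-0.28,2,-0.01,0,0,38.5],[0,-0.28,2,0,0,0,38.5],[0,-0.28,1.5,0,0,0,38.5],[0,0,0,0,0,0,38.5]]]';  python3 -c "
from h import *
o=bot.get_obs();print(o['torque'],o['ee_pos'],o['tcp_rot'])
snap('side','k.png',(170,190,310,300),5)"
```

```text
time: 13.43
ee_pos: [0.5083, -0.1354, 0.0592]
tcp_rot: [171.0, -0.3, 93.0]
wrist_force: [-0.6, 0.8, -0.5]
opening: 0.0331
[0.05110444 0.15328844 0.00484073] [ 0.50831165 -0.13543158  0.0592298 ] [171.01826027  -0.28925922  93.04457019]
```

View pics/k.png

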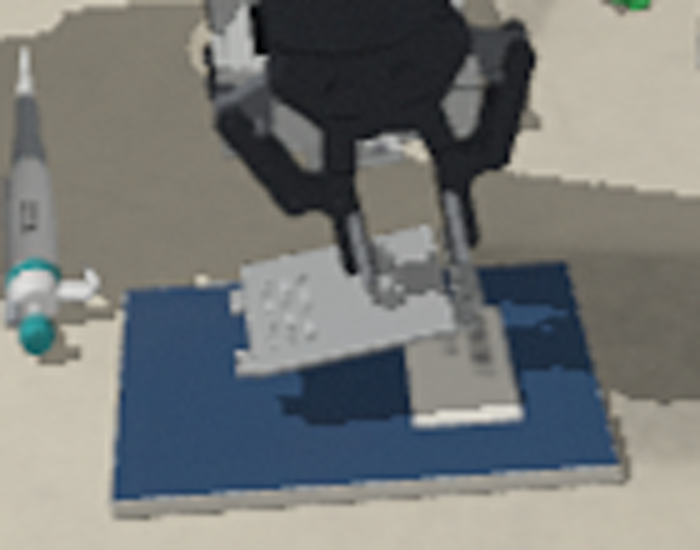

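Cover level at the expected tilt, above the notebook's middle. Lowering gently.

```bash
python3 -m pendant '[[[-0.1,-0.15,1,0,0,0,38.5],[0,-0.07,0.5,0,0,0,38.5],[0,0,0,0,0,0,38.5]]]'; python3 -m pendant '[[[0,-0.03,0.3,0,0,0,38.5],[0,0,0,0,0,0,38.5]]]'; python3 -m pendant '[[[0,0,0.2,0,0,0,38.5],[0,0,0,0,0,0,38.5]]]'
```

```text
time: 13.73
ee_pos: [0.5102, -0.1359, 0.0463]
tcp_rot: [170.8, -0.2, 93.1]
wrist_force: [0.1, 0.1, -0.5]
opening: 0.033
time: 13.9
ee_pos: [0.5109, -0.1358, 0.0439]
tcp_rot: [170.8, -0.2, 93.1]
wrist_force: [0.3, -0.0, -1.4]
opening: 0.0325
time: 14.07
ee_pos: [0.5118, -0.1359, 0.0427]
tcp_rot: [170.7, -0.2, 93.1]
wrist_force: [-0.1, -0.9, -1.0]
opening: 0.033
```

```bash
python3 -m pendant '[[[0,-0.35,0.15,0,0,0,38.5],[0,0,0,0,0,0,38.5]]]'; python3 -m pendant '[[[0,-0.06,0.2,0,0,0,38.5],[0,0,0,0,0,0,38.5]]]'; python3 -m pendant '[[[0,-0.03,0.15,0,0,0,38.5],[0,0,0,0,0,0,38.5]]]'
```

```text
time: 14.23
ee_pos: [0.5088, -0.1362, 0.0409]
tcp_rot: [170.7, -0.2, 93.1]
wrist_force: [-0.2, -0.5, -1.2]
opening: 0.0325
time: 14.4
ee_pos: [0.5084, -0.1363, 0.0389]
tcp_rot: [170.6, -0.2, 93.1]
wrist_force: [-0.0, 0.9, -0.9]
opening: 0.0331
time: 14.57
ee_pos: [0.5086, -0.1365, 0.0379]
tcp_rot: [170.6, -0.1, 93.1]
wrist_force: [-0.3, 0.0, -0.7]
opening: 0.0332
```

Continuing until contact shows in the wrist force.

```bash
for i in 1; do python3 -m pendant '[[[0,-0.02,0.1,0,0,0,38.5],[0,0,0,0,0,0,38.5]]]'; done; python3 -m pendant '[[[0,-0.02,0.1,0,0,0,38.5],[0,0,0,0,0,0,38.5]]]'; python3 -c "
from h import *
o=bot.get_obs();print(o['torque'],o['wrist_force'],o['ee_pos'],o['tcp_rot'])
snap('side','l.png',(180,200,300,295),6)"
```

```text
time: 14.73
ee_pos: [0.5089, -0.1366, 0.0378]
tcp_rot: [170.5, -0.1, 93.1]
wrist_force: [0.8, 0.4, -0.6]
opening: 0.0329
time: 14.9
ee_pos: [0.5091, -0.1367, 0.0377]
tcp_rot: [170.4, -0.1, 93.1]
wrist_force: [0.5, 0.6, -0.4]
opening: 0.0326
[0.00970872 0.23242461 0.00224558] [ 0.54444228  0.56281371 -0.43922278] [ 0.50914369 -0.1367479   0.03766414] [ 1.70449529e+02 -9.61325937e-02  9.30977483e+01]
```

View pics/l.png

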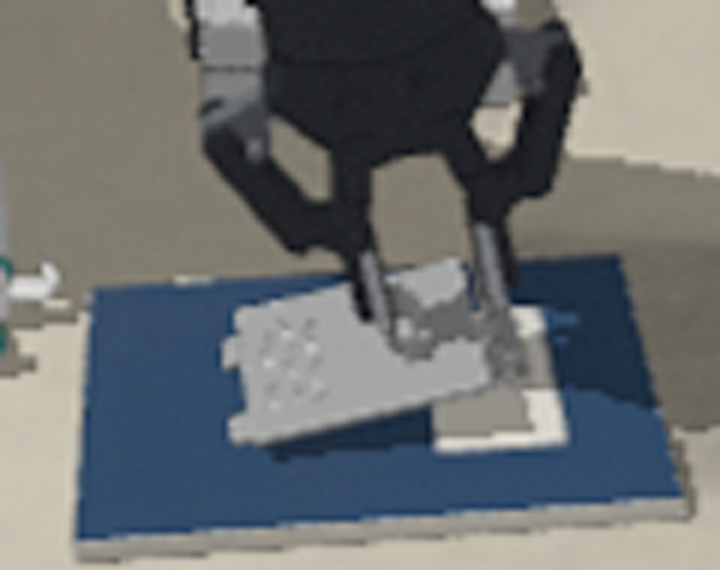

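```bash
python3 -m pendant '[[[0,-0.06,0.2,0,0,0,38.5],[0,0,0,0,0,0,38.5]]]'; python3 -m pendant '[[[0,-0.05,0.2,0,0,0,38.5],[0,0,0,0,0,0,38.5]]]'; python3 -c "
from h import *
for i in range(4): bot.camera('side'); o=bot.get_obs();print(o['torque'],o['wrist_force'],o['ee_pos'])"
```

```text
time: 15.12
ee_pos: [0.5095, -0.137, 0.0365]
tcp_rot: [170.3, -0.1, 93.1]
wrist_force: [0.4, 0.7, -0.8]
opening: 0.0328
time: 15.28
ee_pos: [0.51, -0.1372, 0.0352]
tcp_rot: [170.3, -0.0, 93.1]
wrist_force: [-0.5, -0.1, -0.3]
opening: 0.0331
[ 0.0005738   0.07252996 -0.01642242] [ 0.81115913 -0.00267397  1.66637532] [ 0.50997473 -0.13714347  0.03515684]
[-0.04211207  0.07028958  0.03107841] [-0.05521457 -0.29252502  3.24643995] [ 0.50995998 -0.13714315  0.03509488]
[-0.01359203  0.07039166  0.03254365] [-0.84341994 -1.01233159  1.19438744] [ 0.51001298 -0.13714269  0.03514319]
[-0.01323689  0.07417    -0.00489868] [-0.40990977  0.21708883  1.53476145] [ 0.50997365 -0.13713925  0.03512838]
```

Contact made (Fz now +1.5 N). One more small step, then open slowly.

```bash
python3 -m pendant '[[[0,-0.02,0.12,0,0,0,38.5],[0,0,0,0,0,0,38.5]]]'; python3 -m pendant '[[[0,0,0,0,0,0,40],[0,0,0,0,0,0,42],[0,0,0,0,0,0,44],[0,0,0,0,0,0,46],[0,0,0,0,0,0,48]]]'; python3 -m pendant '[[[0,0,0,0,0,0,50],[0,0,0,0,0,0,53],[0,0,0,0,0,0,56],[0,0,0,0,0,0,56]]]'; python3 -c "
from h import *
o=bot.get_obs();print(o['torque'],o['wrist_force'],o['ee_pos'],o['tcp_rot'])
snap('side','m.png',(180,200,300,295),6)"
```

```text
time: 15.65
ee_pos: [0.5101, -0.1373, 0.0346]
tcp_rot: [170.2, -0.0, 93.1]
wrist_force: [-1.2, 0.3, 1.7]
opening: 0.0328
time: 16.07
ee_pos: [0.5109, -0.1372, 0.0345]
tcp_rot: [170.2, -0.0, 93.1]
wrist_force: [0.3, 0.4, 0.9]
opening: 0.041
time: 16.4
ee_pos: [0.5097, -0.137, 0.0331]
tcp_rot: [170.3, -0.1, 93.1]
wrist_force: [0.7, -0.1, 0.2]
opening: 0.0477
[-0.04261917  0.17767892 -0.02540496] [ 0.73537641 -0.06971118  0.18768961] [ 0.50973603 -0.13701187  0.03314681] [ 1.70323859e+02 -5.43613317e-02  9.31042265e+01]
```

Fingers open and forces near zero. Retreating straight back along the tool.

```bash
python3 -m pendant '[[[0,0,-0.5,0,0,0,56],[0,0,-1,0,0,0,56],[0,0,-2,0,0,0,56]]]'; python3 -m pendant '[[[0,0,-3,0,0,0,56],[0,0,-3,0,0,0,56],[0,0,-3,0,0,0,56],[0,0,-3,0,0,0,56],[0,0,0,0,0,0,56]]]'; python3 - <<'E'
from h import *
np.set_printoptions(precision=4,suppress=True)
for c in('top','side'):
    bot.camera(c)
    for n,z in(('cover',.023),('tongues',.0115),('finger_bar',.036),('tab_face',.043),('notebook',0),('dropper',0),('forceps',0),('small_bottle',0)):
        print(c,n,[(np.round(m['uv'],1).tolist(),round(m['confidence'],2),atz(c,m['uv'],z)[:2].round(3).tolist()) for m in bot.mark_of(c,n)])
o=bot.get_obs();print(o['time'],o['ee_pos'],o['wrist_force'])
E
```

```text
time: 16.7
ee_pos: [0.5014, -0.1366, 0.0652]
tcp_rot: [170.7, -0.2, 93.1]
wrist_force: [0.4, 0.5, 0.5]
opening: 0.0478
time: 17.12
ee_pos: [0.4797, -0.1379, 0.1958]
tcp_rot: [170.5, -0.1, 93.1]
wrist_force: [0.5, 0.2, 1.0]
opening: 0.048
top cover [([156.7, 247.0], 0.96, [0.384, 0.377]), ([200.8, 164.0], 0.8, [0.657, 0.238]), ([319.1, 216.3], 0.78, [0.477, -0.146]), ([153.9, 195.2], 0.59, [0.554, 0.39]), ([223.5, 218.4], 0.4, [0.474, 0.163]), ([239.2, 215.0], 0.23, [0.485, 0.112])]
top tongues [([140.9, 198.3], 0.93, [0.546, 0.435]), ([317.6, 230.6], 0.78, [0.432, -0.141]), ([209.1, 157.4], 0.6, [0.683, 0.211]), ([157.4, 267.3], 0.58, [0.321, 0.375])]
top finger_bar [([156.5, 244.5], 0.79, [0.391, 0.375]), ([194.4, 162.8], 0.76, [0.658, 0.257]), ([316.1, 213.5], 0.66, [0.484, -0.135]), ([316.8, 198.6], 0.65, [0.533, -0.139]), ([159.7, 198.1], 0.63, [0.541, 0.369]), ([295.3, 146.8], 0.18, [0.708, -0.075])]
top tab_face [([318.7, 200.7], 0.54, [0.524, -0.144]), ([187.4, 172.7], 0.5, [0.623, 0.279]), ([153.9, 231.2], 0.46, [0.433, 0.383]), ([170.0, 194.4], 0.44, [0.552, 0.334])]
top not
[... 535 characters left out ...]
], 0.76, [0.323, 0.363]), ([247.6, 158.8], 0.62, [0.538, 0.427])]
side finger_bar [([287.6, 172.1], 0.9, [0.647, 0.254]), ([198.7, 163.3], 0.67, [0.377, 0.355]), ([255.6, 164.0], 0.61, [0.556, 0.326]), ([244.9, 254.0], 0.57, [0.49, -0.142])]
side tab_face [([276.0, 169.5], 0.6, [0.612, 0.262]), ([255.7, 160.9], 0.55, [0.558, 0.334]), ([262.2, 247.8], 0.37, [0.528, -0.134])]
side notebook [([238.7, 270.7], 0.69, [0.475, -0.152])]
side dropper [([341.3, 288.1], 0.82, [0.679, -0.231]), ([238.6, 269.0], 0.65, [0.475, -0.146])]
side forceps [([338.6, 239.3], 0.51, [0.72, -0.06])]
side small_bottle [([317.3, 205.6], 0.58, [0.706, 0.106])]
18.0167 [ 0.4786 -0.1373  0.1883] [ 0.1187 -0.2856  0.102 ]
```

```bash
python3 -c "
from workcell import bot
print(bot.job_done(), bot.get_obs()['time'])"
```

```text
the job is handed in; nothing more can be done
the job is handed in; nothing more can be done
```

I squeezed the tab to a 33 mm opening, against 32 mm when it is fully home. I then swung the cover up about 21°, drew its tongues out, and laid it right way up on the notebook at about 9° tilt. It touched down with no more than about 3 N, I let go slowly, and I handed the job in at about 18 s.

**Cover position:** both cameras' networks put the released cover at about (0.48, -0.146). The notebook's middle is at about (0.48, -0.138), so the cover sits within about 1 cm of it.

**Forces:** the highest wrist force I read was about 3.5 N, a brief upward pull on the tongues that I eased before drawing them out. After release it was about zero, with the gripper roughly 15 cm clear.

**Other things on the bench:** the dropper, forceps and small bottle were found within about 3 px of where they started. The network also gave false "dropper" marks on the notebook, which I put down to the gripper.

**Checks that failed:** I had used up the picture limit by the time I let go, so the final resting pose was checked only with the network marks, not by eye. Tab force was not measured directly. I limited it through the finger opening and the 20 N grip setting.

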